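# Lay a drained well plate down on the shaker and clamp it

### The job

The empty well plate was left standing on its long edge on the shaker to drain. Tip it over with a light push, without picking it up, so that it lies flat on the platform with its wells facing up; then slide the clamp bar up to it until the plate is held snug between the bar and the two blue stops, ready to shake. Leave the other things round the shaker where they stand.

Things in the scene. Friction and masses are not known exactly. Their poses are not given: they have to be found in the camera images.
- plate: off-white 96-square-well plate, 85.5 x 127.8 x 16 mm, about 70 g, loose. Origin at its centre; x across its width, y along its length, z out of the open wells. It stands on a long edge, x up, wells facing the clamp bar, its closed underside facing the stops; it topples past about 11 degrees of lean. Pushed high on the wells' side, it falls flat, wells up, 5 to 25 mm short of the stops.
- shaker: light grey microplate shaker, 250 x 214 mm, fixed, switched off. Origin on the bench top; z up, x from the clamp bar towards the stops. Dark grey platform 222 x 172 mm (x -0.145 to 0.077 m), its top 78 mm above the origin, with two guide rails along x, 12 mm high, inner faces at y = +-0.067 m (3 mm clear of each end of the plate), x -0.065 to 0.053 m.
- stop_line (a point): point on the platform's top, midway between the two blue plastic stops, in line with their faces (shaker x = 0.055 m). The stops are 15 mm high, 30 mm wide, 80 mm apart between centres. The flat plate is home when its far long side touches them: its centre is then 43 mm before this point along the shaker's x and 8 mm above it. Axes as the shaker's.
- clamp (a joint): travel in m of the clamp bar along the shaker's +x: 0 = fully back (its rubber face at shaker x = -0.085 m), 0.0545 = pressing the plate home against the stops, end of travel 0.060. It slides with about 2 N of friction, stays where it is left, and pushes the plate along in front of it. The bar is 104 mm long across x; its top is 15 mm above the platform.
- clamp_knob (a point): middle of the grip of the clamp bar's black knurled knob, an upright cylinder 20 mm in diameter, from 19 to 44 mm above the platform; this point is 30 mm above it, on the shaker's x axis, 32 mm behind the bar's rubber face. It stands on a tongue 36 mm wide, top 11 mm above the platform, that reaches 15 mm behind the knob's axis. Pinch it from above or push it from behind. Axes as the shaker's.
- clear_bottle: clear glass bottle with blue cap, 56 mm in diameter, 104 mm high, standing beside the shaker; origin under its centre
- beaker: small glass beaker, 45 mm in diameter, 52 mm high, standing beside the shaker; origin under its centre
- tip_box: box of pipette tips with clear blue lid, 95 x 124 x 90 mm, to the left; origin under its centre
- timer: small white bench timer, 46 x 68 x 52 mm, to the right; origin under its centre
Not all that is in view belongs to the job. There is more than one size of the plate; the job needs the smaller.

How it is judged:
On the way, in this order (a step that is already met when the one before it is completed fails the run):
1. the plate lies flat on the platform, wells up, between the side guides, the clamp bar not yet home (angle between plate's own z axis and vertical below 0.06 rad and z of plate in the frame of shaker between 0.083 and 0.0885 m and value of joint clamp below 0.05 m), for 0.2 s.
2. the clamp bar holds the plate against the stops (value of joint clamp above 0.0515 m and x of plate in the frame of shaker above 0.0095 m), for 0.2 s.
At the end, for the whole second after the job is handed in: The plate lies flat (within 3 degrees) on the platform, wells up, between the guides, its far side within about 2.5 mm of the stops, with the clamp bar closed on it (bar within 3 mm of where it presses the plate home), at rest (all of step 2 and angle between plate's own z axis and vertical below 0.05 rad and z of plate in the frame of shaker between 0.083 and 0.088 m and x of plate in the frame of shaker below 0.015 m and y of plate in the frame of shaker between -0.006 and 0.006 m and value of joint clamp below 0.0565 m and linear speed of plate below 0.02 m/s); the robot touches nothing.
It fails at once if the plate is picked up: its centre more than 70 mm above the platform (z of plate in the frame of shaker above 0.148 m).
It fails at once if the plate is pushed hard or gripped: more than 15 N between fingers and plate (contact force between the fingers and plate above 15 N).
It fails at once if the bottle, beaker, tip box or timer is shifted by more than 30 mm (distance of any of clear_bottle, beaker, tip_box, timer from where it was at the start of the episode above 0.03 m).
It also fails if it takes over 35 s, if anything falls off the work surface, if the arm or the gripper's body presses on something with over 40 N, if the wrist force passes 120 N, or if a joint passes its speed limit or range.

### The arm

A 7-joint arm with a two-finger parallel gripper is mounted at the origin on a cart in front of the work surface, level with it; the furniture and walls round the work are solid. World frame = base frame: x ahead of the robot, y to its left, z up, the work surface at z = 0. Lengths are in m, angles in rad, forces in N, time in s.
With the tool pointing down it reaches from about 0.425 to 0.925 m from the base axis. Payload 6.8 kg.
Tool frame: the origin (TCP) lies midway between the tips of the shut fingers; the grasp point (between the pads) lies 19 mm behind it; z points along the fingers, y is the direction in which the jaws open and shut (so a half turn about z gives the same grasp; the last joint's range is limited). The gripper opens to 85 mm and grips with 20 to 120 N. Pads are 22 mm wide; open, the fingers measure 114 mm over their backs; the gripper's body (76 mm by 85 mm) begins 54 mm behind the grasp point. The pads swing forward as they close: fully open they stand 13 mm farther back than shut.
Start: joints at [1.099, 0.477, 0.022, 1.555, -0.011, 1.109, -0.083], TCP at [0.24, -0.631, 0.231] pointing down, gripper open.
Joint ranges: [-2.96, 2.96], [-0.34, 2.1], [-1.41, 1.46], [0.24, 2.44], [-1.37, 4.51], [0.17, 1.92], [-2.96, 2.96]. Speed limits (rad/s): [2.39, 2.39, 3.14, 3.14, 3.14, 3.14, 3.14].

### API

Orientations are given as a unit quaternion [w, x, y, z].
In Python, from station import bot gives the robot as it stands. The module is installed in compiled form; this text tells all that it offers.
- The arm moves only by the tool play_rows, never from a script. Its argument "motion" is a list of rows, each a list of 2 entries, a list of its own where there are three numbers: the shift along the tool's x, y, z as a fraction of full scale, then the turn, a rotation vector about the tool's x, y, z as a fraction of full scale. In form: [[[tx, ty, tz], [rx, ry, rz]], ...]. A call has 1 to 8 rows; each row is the pose to reach, as a shift and turn from the pose measured when the call began, along the tool's axes at that moment, turning the shorter way round; what a row does not reach only later rows make up. Full scale, the value 1, is 400 mm for a shift and 360 degrees for a turn. A row lasts 1/10 s, in which the tool goes at most 50 mm and 8.59 degrees, less where a joint would pass 70% of its speed; a pose out of reach is approached as far as the arm can. A call with a number of a shift or a turn outside -1 to 1 is refused whole. A call with a gripper value outside its range is refused whole. "fingers" is the finger opening in mm, from 0 to 85.4, set as the call begins (left out, the last holds). The fingers move at their own pace and stop on an object; "grip_force" is the grip in N (left out, the last holds). Time passes only in rows, so rows that repeat a pose let the fingers close. It gives the time, the measured TCP pose, the force and the opening at its end, in the units of the state.
- bot.get_obs(): the state, without advancing time (a new reading comes with each control period).
- bot.read_camera(name): name is "side" or "top"; returns a dict with "pixels" (384x512x3 uint8, red, green, blue), "range_z" (384x512 float32, m along the optical axis (not along the pixel's ray), 0 where there is no reading), "fovy" (degrees; the focal length in pixels is half the picture's height over the tangent of half this angle, whatever the lens; pixels are square), "cx", "cy" (the principal point, pixels), "pose" (4x4, takes a point from camera to world coordinates). Camera axes: x right, y down, z forward; pixel columns grow to the right and rows downward; lengths in m; the calibration is good to about 2 mm. A picture is of the moment at which its call begins.
- bot.hand_in(): hands the job in, once; it reports no verdict.
The state is a dict: "t": time; "q": joint angles; "joint_vel": joint speeds; "joint_torque": joint torques, N m; "eef_pos": TCP position; "tool_rot": TCP orientation; "contact_force": force on the tool from outside, world axes, zero at the start; "torque": the same for the moment, N m; "gripper_width": opening from 0.0 (shut) to 1.0 (fully open).
Only numpy, scipy, OpenCV 4.12 (cv2) and the standard library are available. Lean on these libraries where they do the work, as an engineer would, in place of code of your own. Each camera call takes 0.05 s, during which the arm holds its last target.

## Working session

There is one attempt and no reset: what is moved stays moved. The work goes in short steps, Python scripts to look and compute and a tool call to move; the robot and the scene stay as the last step left them, time stands still between calls to the robot, and variables do not carry over. Pictures are saved under pics/ and viewed, and the job is handed in when it is done.

Besides the shell and the picture viewer there is one more tool, called after ">>>" as name(argument=value, ...) on one line, values as JSON. play_rows: Moves the arm, as the interface text tells. Shift numbers are shares of 400 mm and turn numbers shares of 360 degrees, none past 1 either way. Its arguments: {"type":"object","properties":{"motion":{"type":"array"},"fingers":{"type":"number"},"grip_force":{"type":"number"}},"required":["motion"]}

```bash
mkdir -p pics; cat > h.py <<'E'
import numpy as np, cv2
from station import bot
def cam(n):
    d=bot.read_camera(n); np.savez(f'pics/{n}.npz',**{k:d[k] for k in d}); return d
def save(n,fn):
    d=cam(n); cv2.imwrite(fn,cv2.cvtColor(d['pixels'],cv2.COLOR_RGB2BGR)); return d
def P(d,u,v,z=None):
    f=192/np.tan(np.radians(float(d['fovy']))/2)
    r=np.array([(u-d['cx'])/f,(v-d['cy'])/f,1.0]); T=d['pose']
    if z is None:
        zz=float(d['range_z'][int(round(v)),int(round(u))]); return T[:3,:3]@(r*zz)+T[:3,3]
    w=T[:3,:3]@r; s=(z-T[2,3])/w[2]; return T[:3,3]+s*w
def crop(d,u0,v0,u1,v1,k,fn):
    im=cv2.cvtColor(d['pixels'],cv2.COLOR_RGB2BGR)[v0:v1,u0:u1]
    cv2.imwrite(fn,cv2.resize(im,None,fx=k,fy=k,interpolation=cv2.INTER_CUBIC))
E
python3 - <<'E'
from h import *
for n in('top','side'):
    d=save(n,f'pics/{n}0.png'); print(n,d['fovy'],d['cx'],d['cy'],d['pose'].round(3).tolist())
print(bot.get_obs())
E
```

```text
top 44.524833020790716 259.52183866450093 194.10721340523344 [[-0.012, -0.983, 0.185, 0.275], [-1.0, 0.014, 0.009, -0.015], [-0.012, -0.185, -0.983, 1.702], [0.0, 0.0, 0.0, 1.0]]
side 47.959112740198336 251.4506130625056 187.83776666906755 [[0.999, 0.026, -0.034, 0.582], [0.043, -0.618, 0.785, -1.061], [-0.0, -0.786, -0.619, 0.939], [0.0, 0.0, 0.0, 1.0]]
{'t': 0.1, 'q': array([ 1.09890646,  0.477712  ,  0.0223494 ,  1.55637612, -0.01146901,
        1.10925991, -0.08311353]), 'joint_vel': array([-1.61084905e-03, -5.87229777e-04, -3.58877442e-04, -3.13313568e-03,
       -4.65853542e-05, -2.62864241e-04,  4.31949236e-04]), 'joint_torque': array([ 3.54662247e-03, -5.97763717e+01,  1.61304016e+00, -2.81956315e+01,
        1.27346430e-02,  5.02615847e-03, -1.42958498e-05]), 'eef_pos': array([ 0.2399648 , -0.63033478,  0.23041677]), 'tool_rot': array([-7.83315774e-04,  9.83501077e-01,  1.80900439e-01, -2.19739093e-04]), 'contact_force': array([-0.42795986, -0.65327927,  0.03878803]), 'torque': array([-0.00599446, -0.02983892,  0.00793739]), 'gripper_width': 0.997058780534157}
```

View pics/top0.png

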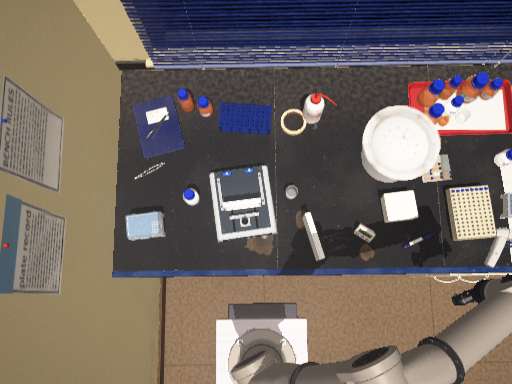

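View pics/side0.png

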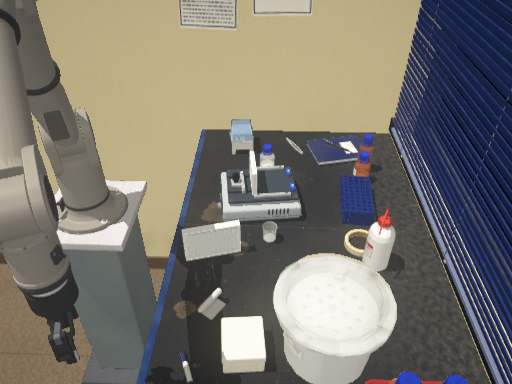

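Candidates for the plate: a white upright plate on the shaker (top 240,204; side 254,175), and a white upright plate on the bench (top 315,237; side 211,240), likely the bigger decoy. The tan rack (top 470,212) and the white box (400,206) are other shapes. By the description, the plate on the shaker is the one I want, so I'll check it in a crop.

```bash
python3 - <<'E'
from h import *
d=dict(np.load('pics/top.npz')); crop(d,180,155,300,250,6,'pics/topc0.png')
s=dict(np.load('pics/side.npz')); crop(s,200,130,320,230,6,'pics/sidec0.png')
E
```

```text
(no output)
```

View pics/topc0.png

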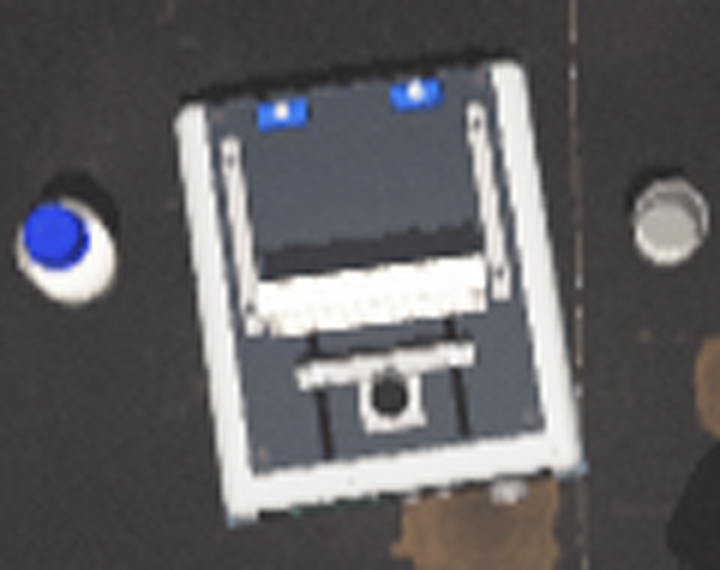

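View pics/sidec0.png

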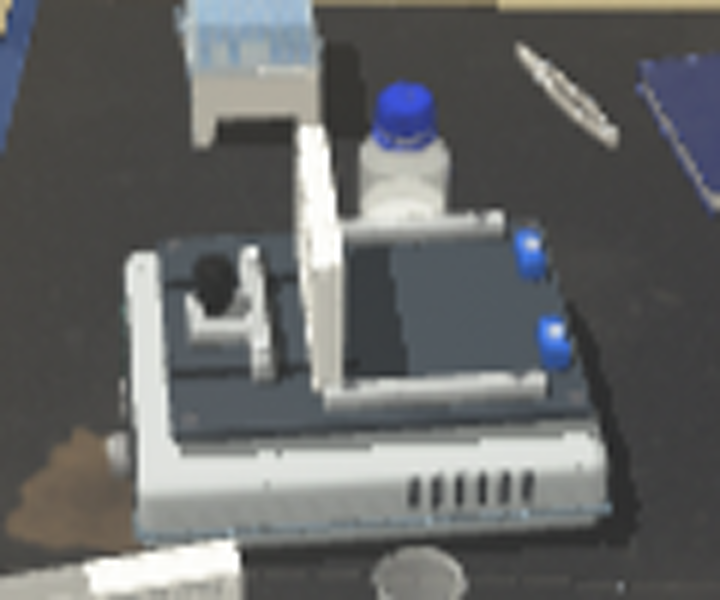

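```bash
python3 - <<'E'
from h import *
d=dict(np.load('pics/top.npz')); s=dict(np.load('pics/side.npz'))
def T(u,v,z=None): return P(d,180+u/6-.42,155+v/6-.42,z).round(4)
def S(u,v,z=None): return P(s,200+u/6-.42,130+v/6-.42,z).round(4)
a=T(283,129,.093);b=T(416,108,.093);print('stops',a,b,np.linalg.norm(a-b),(a+b)/2)
print('knob',T(388,393,.122),T(388,393))
print('platform z',T(370,190),T(290,400), 'stop depth',T(283,115))
# rails ends / platform corners (z .09 rails)
for n,(u,v) in dict(LF=(231,143),LN=(255,328),RF=(475,108),RN=(502,292)).items(): print(n,T(u,v,.09))
for n,(u,v) in dict(pcNL=(253,472),pcNR=(546,430)).items(): print(n,T(u,v,.078))
for n,(u,v) in dict(topFL=(258,283),topFR=(484,255),nl=(275,335),nr=(487,308)).items(): print('plate',n,T(u,v,.1635),T(u,v))
yaw=np.arctan2((b-a)[0],-(b-a)[1]);print('yaw of shaker x (from stops)',np.degrees(yaw))
print('side knob top',S(215,262,.122),'plate top edge ends',S(312,128,.1635),S(330,255,.1635), 'stops',S(528,238,.093),S(552,322,.093))
# point cloud of the plate
for nm,c in(('top',d),('side',s)):
  f=192/np.tan(np.radians(float(c['fovy']))/2)
  v,u=np.mgrid[:384,:512]; z=c['range_z']
  X=np.stack([(u-c['cx'])/f*z,(v-c['cy'])/f*z,z],-1)@c['pose'][:3,:3].T+c['pose'][:3,3]
  np.save(f'pics/{nm}_pc.npy',X)
  roi=(np.abs(X[...,0]-.56)<.15)&(np.abs(X[...,1]-.05)<.13)
  m=roi&(X[...,2]>.14)
  p=X[m];print(nm,len(p),p.min(0),p.max(0),p.mean(0))
  if len(p):
    q=p[:,:2]-p[:,:2].mean(0);_,_,vt=np.linalg.svd(q);print('dir',vt[0],np.degrees(np.arctan2(vt[0][1],vt[0][0])), np.ptp(q@vt[0]),np.ptp(q@vt[1]))
E
```

```text
stops [0.6448 0.1144 0.093 ] [0.6563 0.0362 0.093 ] 0.07904106527622207 [0.65055 0.0753  0.093  ]
knob [0.4841 0.0525 0.122 ] [0.4839 0.0524 0.1232]
platform z [0.6115 0.0645 0.0737] [0.4862 0.1112 0.081 ] stop depth [0.6532 0.1144 0.093 ]
LF [0.6375 0.1452 0.09  ]
LN [0.5274 0.1308 0.09  ]
RF [0.6565 0.0016 0.09  ]
RN [ 0.5465 -0.0128  0.09  ]
pcNL [0.4449 0.1328 0.078 ]
pcNR [ 0.4671 -0.0371  0.078 ]
plate topFL [0.5411 0.1226 0.1635] [0.5556 0.1301 0.0796]
plate topFR [ 0.5551 -0.0031  0.1635] [ 0.5695 -0.0025  0.0843]
plate nl [0.5118 0.1131 0.1635] [0.5214 0.1183 0.1011]
plate nr [ 0.5253 -0.0044  0.1635] [ 0.539  -0.0038  0.0792]
yaw of shaker x (from stops) 8.365886124032558
side knob top [0.4826 0.0489 0.122 ] plate top edge ends [0.5314 0.1174 0.1635] [0.5455 0.001  0.1635] stops [0.6522 0.1183 0.093 ] [0.6633 0.0418 0.093 ]
top 216 [ 0.52233292 -0.00231067  0.14008139] [0.5522989  0.12133098 0.1729626 ] [0.5366787  0.05934076 0.16222493]
dir [-0.11644454  0.9931972 ] 96.68695063135672 0.12574343096584123 0.017537437399426467
side 155 [ 0.52284999 -0.00730653  0.14016965] [0.55018946 0.12301663 0.16638259] [0.53825838 0.04779112 0.15932878]
dir [ 0.12010306 -0.99276143] -83.10194921579746 0.13184845915678745 0.016610549839179766
```

```bash
cat >> h.py <<'E'
from scipy.spatial.transform import Rotation as R
YAW=np.radians(7.5); KN=np.array([.4835,.051]); XS=np.array([np.cos(YAW),np.sin(YAW)]); YS=np.array([-XS[1],XS[0]])
def sh(x,y=0): return KN+(x+.117)*XS+y*YS   # shaker -> world xy
def to_sh(p): d=np.asarray(p)[:2]-KN; return np.array([d@XS-.117,d@YS])
RD=R.from_matrix(np.c_[[*XS,0],[XS[1],-XS[0],0],[0,0,-1]])
def rows(*tg,rot=RD):
    o=bot.get_obs(); q=o['tool_rot']; Rc=R.from_quat([q[1],q[2],q[3],q[0]])
    print('t',o['t'],'pos',o['eef_pos'].round(4),'sh',to_sh(o['eef_pos']).round(4),'F',o['contact_force'].round(2),'g',o['gripper_width'])
    rv=(Rc.inv()*rot).as_rotvec()/(2*np.pi)
    for t in tg:
        s=Rc.inv().apply(np.array(t)-o['eef_pos'])/.4; print(t,'->',s.round(4).tolist(),rv.round(4).tolist())
E
python3 - <<'E'
from h import *
rows([.42,-.30,.24],[*sh(-.105),.24])
E
```

```text
t 0.1 pos [ 0.24   -0.6303  0.2304] sh [-0.4474 -0.6437] F [-0.43 -0.65  0.04] g 0.997058780534157
[0.42, -0.3, 0.24] -> [0.7145, -0.6117, -0.0231] [-0.0003, 0.0001, 0.0371]
[np.float64(0.4953973383364857), np.float64(0.05256631430664062), 0.24] -> [1.2043, -1.3683, -0.0219] [-0.0003, 0.0001, 0.0371]
```

>>> play_rows(motion=[[[0.7145,-0.6117,-0.0231],[0,0,0.0371]],[[0.7145,-0.6117,-0.0231],[0,0,0.0371]],[[0.7145,-0.6117,-0.0231],[0,0,0.0371]],[[0.7145,-0.6117,-0.0231],[0,0,0.0371]],[[0.7145,-0.6117,-0.0231],[0,0,0.0371]],[[0.7145,-0.6117,-0.0231],[0,0,0.0371]],[[0.7145,-0.6117,-0.0231],[0,0,0.0371]],[[0.7145,-0.6117,-0.0231],[0,0,0.0371]]], fingers=0, grip_force=20)

```text
t: 0.9
eef_pos: [0.4219, -0.2954, 0.24]
tool_rot: [-0.001, 0.998, 0.068, -0.0]
contact_force: [0.4, 0.0, 0.6]
gripper_width: -0.003
```

```bash
python3 - <<'E'
from h import *
rows([*sh(-.110),.24])
E
```

```text
t 0.9 pos [ 0.4219 -0.2954  0.24  ] sh [-0.2233 -0.3354] F [0.37 0.05 0.65] g -0.0031615952246806414
[np.float64(0.4904401140296167), np.float64(0.051913683345540355), 0.24] -> [0.2874, -0.8371, 0.0025] [-0.0005, -0.0, 0.0008]
```

>>> play_rows(motion=[[[0.287,-0.837,0.0025],[0,0,0.0008]],[[0.287,-0.837,0.0025],[0,0,0.0008]],[[0.287,-0.837,0.0025],[0,0,0.0008]],[[0.287,-0.837,0.0025],[0,0,0.0008]],[[0.287,-0.837,0.0025],[0,0,0.0008]],[[0.287,-0.837,0.0025],[0,0,0.0008]],[[0.287,-0.837,0.0025],[0,0,0.0008]],[[0.287,-0.837,0.0025],[0,0,0.0008]]])

```text
t: 1.7
eef_pos: [0.4905, 0.0587, 0.2402]
tool_rot: [-0.003, 0.998, 0.07, 0.0]
contact_force: [0.2, -0.1, 0.6]
gripper_width: 0.001
```

```bash
python3 - <<'E'
from h import *
rows([*sh(-.108),.142])
E
```

```text
t 1.7 pos [0.4905 0.0587 0.2402] sh [-0.109   0.0067] F [ 0.24 -0.07  0.56] g 0.0007152930003781164
[np.float64(0.4924230037523643), np.float64(0.052174735729980465), 0.142] -> [0.0021, 0.0182, 0.2454] [-0.0009, -0.0002, 0.0014]
```

>>> play_rows(motion=[[[0.002,0.018,0.08],[-0.0009,0,0.0014]],[[0.002,0.018,0.16],[-0.0009,0,0.0014]],[[0.002,0.018,0.22],[-0.0009,0,0.0014]],[[0.002,0.018,0.245],[-0.0009,0,0.0014]],[[0.002,0.018,0.245],[-0.0009,0,0.0014]]])

```text
t: 2.2
eef_pos: [0.4913, 0.0516, 0.141]
tool_rot: [0.0, 0.998, 0.065, -0.001]
contact_force: [-0.4, 0.9, 0.7]
gripper_width: 0.001
```

```bash
python3 - <<'E'
from h import *
rows([*sh(-.06),.142])
s=save('side','pics/side1.png'); crop(s,180,60,320,230,4,'pics/sidec1.png')
d=save('top','pics/top1.png'); crop(d,180,155,300,250,6,'pics/topc1.png')
E
```

```text
t 2.2 pos [0.4913 0.0516 0.141 ] sh [-0.1092 -0.0004] F [-0.37  0.89  0.75] g 0.0009493456899937043
[np.float64(0.5400123570983072), np.float64(0.05843999295654294), 0.142] -> [0.1229, -0.0011, -0.0028] [0.0, 0.0003, -0.0]
```

View pics/sidec1.png

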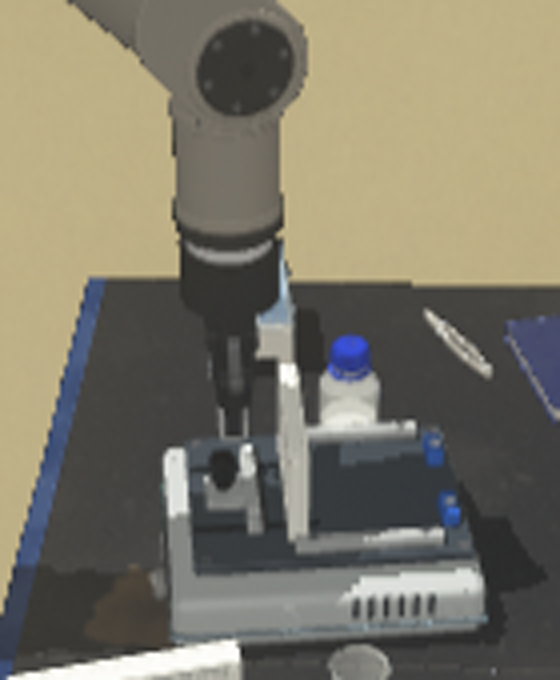

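View pics/topc1.png

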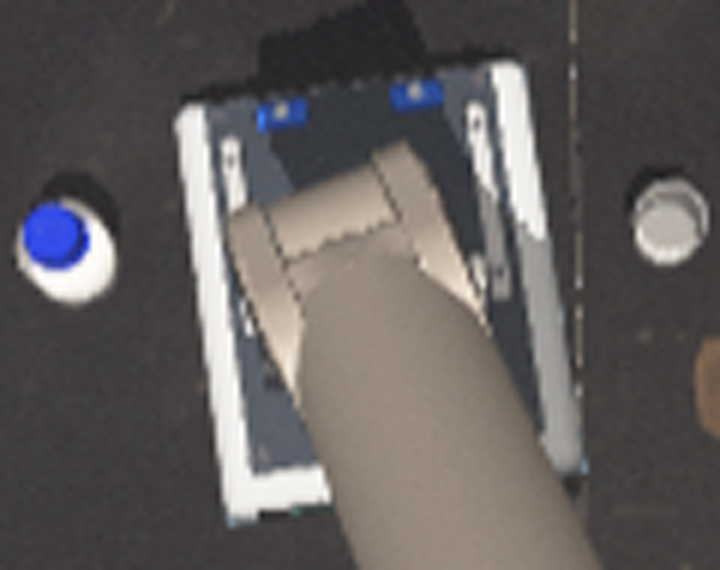

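The fingers (side crop 232,420) stand behind the upright plate (292,450), about 20 mm clear and above the knob. Next is a slow push.

>>> play_rows(motion=[[[0.02,0,0],[0,0,0]],[[0.04,0,0],[0,0,0]],[[0.055,0,0],[0,0,0]],[[0.065,0,0],[0,0,0]],[[0.075,0,0],[0,0,0]],[[0.085,0,0],[0,0,0]],[[0.095,0,0],[0,0,0]],[[0.105,0,0],[0,0,0]]])

```text
t: 3.1
eef_pos: [0.5349, 0.0576, 0.143]
tool_rot: [-0.0, 0.998, 0.065, 0.001]
contact_force: [-0.2, -0.1, -1.5]
gripper_width: -0.0
```

```bash
python3 - <<'E'
from h import *
rows([*sh(-.06),.142])
s=save('side','pics/side2.png'); crop(s,200,130,320,230,6,'pics/sidec2.png')
E
```

```text
t 3.1 pos [0.5349 0.0576 0.143 ] sh [-0.0652 -0.0001] F [-0.2  -0.1  -1.55] g -6.584831848767683e-05
[np.float64(0.5400123570983072), np.float64(0.05843999295654294), 0.142] -> [0.013, -0.0004, 0.0025] [-0.0, -0.0003, -0.0]
```

View pics/sidec2.png

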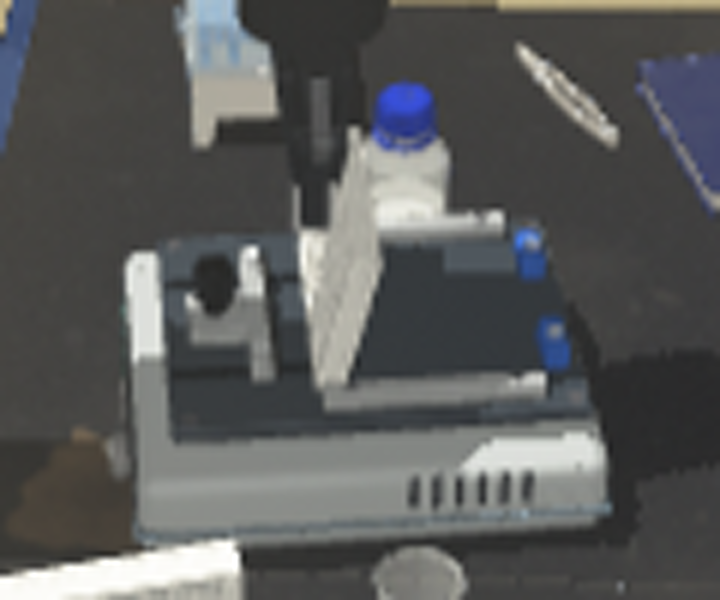

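The plate is leaning in the side crop: its top edge is at (360,130) and its foot at (335,385). I'll push a little further so it topples.

>>> play_rows(motion=[[[0.01,0,0],[0,0,0]],[[0.02,0,0],[0,0,0]],[[0.03,0,0],[0,0,0]],[[0.035,0,0],[0,0,0]],[[0.035,0,0],[0,0,0]]])

```text
t: 3.65
eef_pos: [0.5497, 0.0597, 0.1431]
tool_rot: [-0.0, 0.998, 0.065, 0.001]
contact_force: [-1.0, 0.0, -0.5]
gripper_width: -0.003
```

```bash
python3 - <<'E'
from h import *
rows([*sh(-.105),.142])
s=save('side','pics/side3.png'); crop(s,200,130,320,230,6,'pics/sidec3.png')
E
```

```text
t 3.65 pos [0.5497 0.0597 0.1431] sh [-0.0502 -0.    ] F [-0.98  0.02 -0.53] g -0.0029991986737671924
[np.float64(0.4953973383364857), np.float64(0.05256631430664062), 0.142] -> [-0.137, -0.0001, 0.0024] [-0.0001, -0.0005, -0.0001]
```

View pics/sidec3.png

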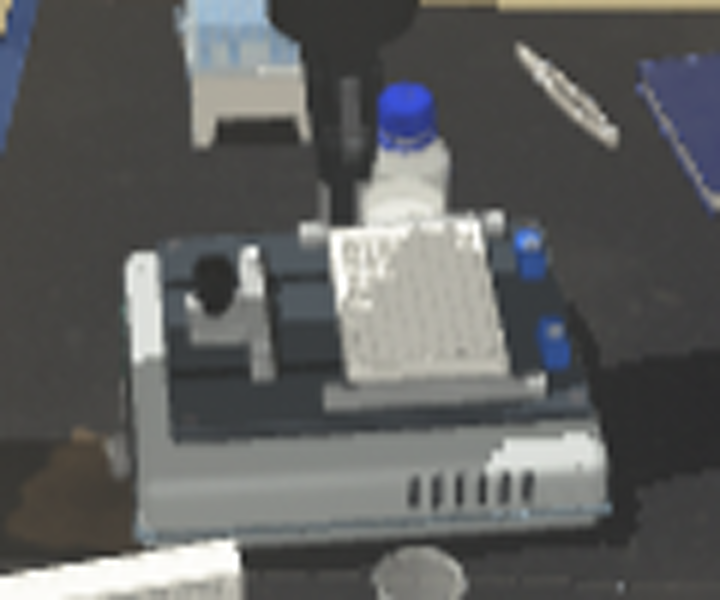

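The plate lies flat, wells up, between the rails: in the side crop it spans (330–505, 225–380), with its far side a little short of the stops. Next I'll back out over the knob. First I'll check the height of the frame behind the knob.

```bash
python3 - <<'E'
from h import *
X=np.load('pics/top_pc.npy').reshape(-1,3)
x=np.array([to_sh(p) for p in X])
for a in np.arange(-.185,-.10,.008):
    m=(abs(x[:,0]-a)<.004)&(abs(x[:,1])<.03); print(round(a,3),m.sum(),X[m,2].max().round(4) if m.any() else '')
E
```

```text
-0.185 37 0.008
-0.177 35 0.0107
-0.169 60 0.0632
-0.161 44 0.0671
-0.153 37 0.0681
-0.145 50 0.087
-0.137 44 0.0955
-0.129 46 0.1313
-0.121 42 0.1281
-0.113 37 0.1255
-0.105 40 0.1199
```

>>> play_rows(motion=[[[-0.03,0,-0.04],[0,0,0]],[[-0.1,0,-0.07],[0,0,0]],[[-0.18,0,-0.07],[0,0,0]],[[-0.25,0,-0.07],[0,0,0]],[[-0.253,0,-0.07],[0,0,0]],[[-0.253,0,-0.07],[0,0,0]]])

```text
t: 4.3
eef_pos: [0.4489, 0.0463, 0.1711]
tool_rot: [-0.0, 0.998, 0.065, 0.002]
contact_force: [0.7, -0.4, 0.3]
gripper_width: 0.002
```

```bash
python3 - <<'E'
from h import *
rows([*sh(-.152),.102])
E
```

```text
t 4.3 pos [0.4489 0.0463 0.1711] sh [-0.1519 -0.0002] F [ 0.66 -0.38  0.32] g 0.001501256525184536
[np.float64(0.4487994298519166), np.float64(0.046431583272298196), 0.102] -> [-0.0009, -0.0004, 0.1728] [0.0, -0.0006, -0.0]
```

>>> play_rows(motion=[[[-0.001,0,0.06],[0,0,0]],[[-0.001,0,0.12],[0,0,0]],[[-0.001,0,0.16],[0,0,0]],[[-0.001,0,0.173],[0,0,0]],[[-0.001,0,0.173],[0,0,0]]])

```text
t: 4.8
eef_pos: [0.4491, 0.0465, 0.1014]
tool_rot: [-0.0, 0.998, 0.065, 0.001]
contact_force: [0.4, -0.1, 0.5]
gripper_width: -0.002
```

```bash
python3 - <<'E'
from h import *
rows([*sh(-.138),.102])
s=save('side','pics/side4.png'); crop(s,200,130,320,230,6,'pics/sidec4.png')
E
```

```text
t 4.8 pos [0.4491 0.0465 0.1014] sh [-0.1517  0.    ] F [ 0.41 -0.1   0.49] g -0.0020236530177610255
[np.float64(0.46267965791114996), np.float64(0.048258949963378914), 0.102] -> [0.0341, 0.0, -0.0013] [-0.0, -0.0004, -0.0]
```

View pics/sidec4.png

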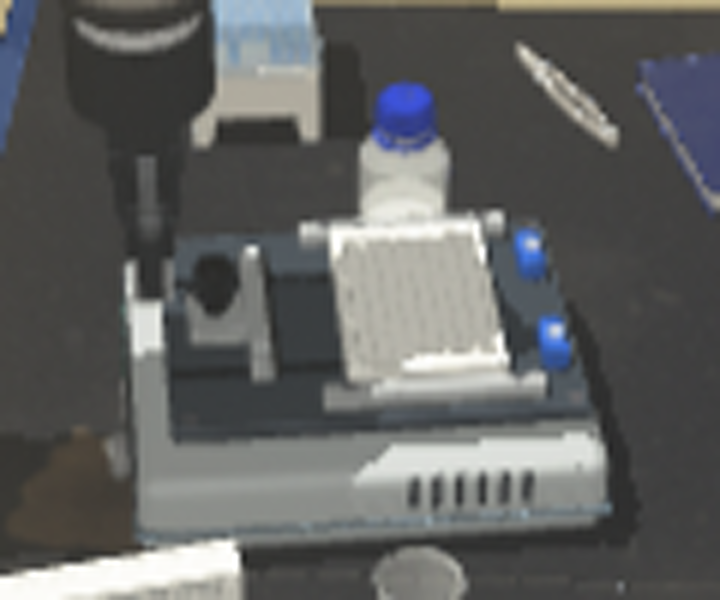

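The fingers (150,280) sit just behind the knob (213,280) and the plate is still flat. I'll push the clamp most of the way.

>>> play_rows(motion=[[[0.02,0,0],[0,0,0]],[[0.035,0,0],[0,0,0]],[[0.05,0,0],[0,0,0]],[[0.07,0,0],[0,0,0]],[[0.09,0,0],[0,0,0]],[[0.11,0,0],[0,0,0]],[[0.125,0,0],[0,0,0]],[[0.135,0,0],[0,0,0]]])

```text
t: 5.65
eef_pos: [0.5035, 0.0537, 0.1022]
tool_rot: [-0.0, 0.998, 0.065, 0.002]
contact_force: [-3.1, -0.2, 3.0]
gripper_width: 0.001
```

```bash
python3 - <<'E'
from h import *
rows([*sh(-.0835),.102])
s=save('side','pics/side5.png'); crop(s,200,130,320,230,6,'pics/sidec5.png')
E
```

```text
t 5.65 pos [0.5035 0.0537 0.1022] sh [-0.0968  0.    ] F [-3.07 -0.19  2.96] g 0.0012218957882890141
[np.float64(0.5167134028560226), np.float64(0.05537262743937173), 0.102] -> [0.0332, 0.0001, 0.0007] [-0.0, -0.0006, -0.0001]
```

View pics/sidec5.png

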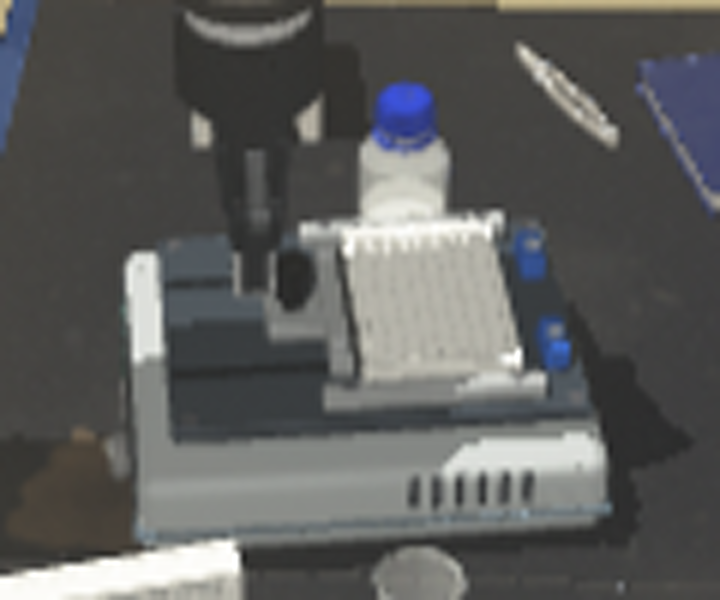

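The bar is now against the plate and pushing it with about 3 N. The plate's far edge (505–520) is still short of the stops (520–540).

>>> play_rows(motion=[[[0.006,0,0],[0,0,0]],[[0.012,0,0],[0,0,0]],[[0.018,0,0],[0,0,0]],[[0.022,0,0],[0,0,0]],[[0.025,0,0],[0,0,0]],[[0.025,0,0],[0,0,0]]])

```text
t: 6.3
eef_pos: [0.5141, 0.055, 0.1023]
tool_rot: [-0.0, 0.998, 0.065, 0.002]
contact_force: [-1.4, -0.3, 0.8]
gripper_width: -0.002
```

>>> play_rows(motion=[[[0.003,0,0],[0,0,0]],[[0.005,0,0],[0,0,0]],[[0.005,0,0],[0,0,0]]])

```text
t: 6.6
eef_pos: [0.5154, 0.0552, 0.1022]
tool_rot: [-0.0, 0.998, 0.065, 0.001]
contact_force: [-4.4, -0.2, 2.4]
gripper_width: -0.007
```

```bash
python3 - <<'E'
from h import *
rows([*sh(-.0835),.102])
s=save('side','pics/side6.png'); crop(s,250,150,310,200,12,'pics/sidec6.png')
E
```

```text
t 6.6 pos [0.5154 0.0552 0.1022] sh [-0.0848  0.    ] F [-4.4  -0.17  2.42] g -0.007191758436071178
[np.float64(0.5167134028560226), np.float64(0.05537262743937173), 0.102] -> [0.0033, 0.0001, 0.0004] [-0.0, -0.0004, -0.0]
```

View pics/sidec6.png

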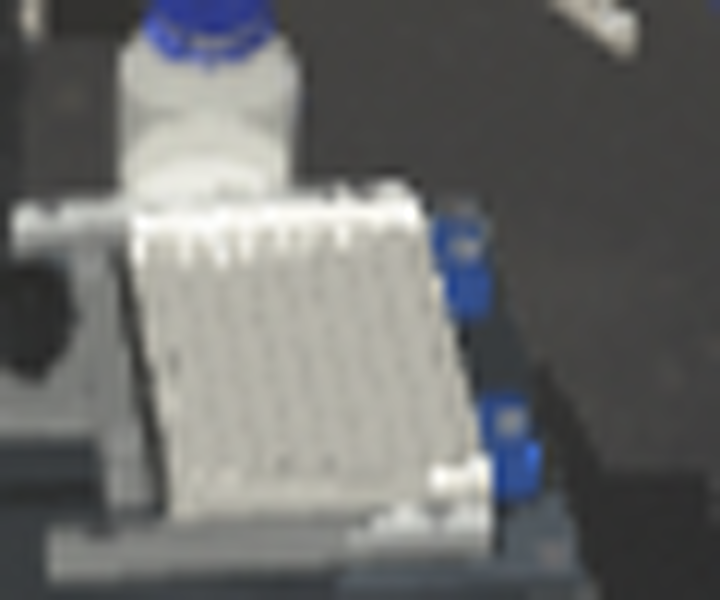

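The plate's far edge is almost at both stops. I'll step on until the force rises.

>>> play_rows(motion=[[[0.0025,0,0],[0,0,0]],[[0.004,0,0],[0,0,0]],[[0.004,0,0],[0,0,0]]])

```text
t: 6.95
eef_pos: [0.5154, 0.0553, 0.1021]
tool_rot: [0.0, 0.998, 0.065, -0.0]
contact_force: [-7.3, 0.3, 7.0]
gripper_width: -0.002
```

>>> play_rows(motion=[[[0.0025,0,0],[0,0,0]],[[0.0035,0,0],[0,0,0]],[[0.0035,0,0],[0,0,0]]])

```text
t: 7.25
eef_pos: [0.5154, 0.0552, 0.102]
tool_rot: [0.0, 0.998, 0.065, -0.002]
contact_force: [-8.1, -0.4, 5.6]
gripper_width: -0.001
```

The position holds at 0.5154 while the force rises to about 8 N, so the plate looks home. I'll back off and check with the cameras.

>>> play_rows(motion=[[[-0.03,0,0],[0,0,0]],[[-0.06,0,0],[0,0,0]],[[-0.07,0,-0.05],[0,0,0]],[[-0.07,0,-0.15],[0,0,0]],[[-0.07,0.1,-0.25],[0,0,0]],[[-0.07,0.2,-0.3],[0,0,0]],[[-0.07,0.3,-0.3],[0,0,0]],[[-0.07,0.4,-0.3],[0,0,0]]])

```text
t: 8.05
eef_pos: [0.5093, -0.1089, 0.2237]
tool_rot: [0.001, 0.998, 0.065, 0.0]
contact_force: [-0.2, -0.4, -0.7]
gripper_width: 0.001
```

>>> play_rows(motion=[[[0,0.1,0],[0,0,0]],[[0,0.2,0],[0,0,0]],[[0,0.3,0],[0,0,0]],[[0,0.4,0],[0,0,0]],[[0,0.4,0],[0,0,0]]])

```text
t: 8.55
eef_pos: [0.5288, -0.2747, 0.224]
tool_rot: [0.003, 0.998, 0.061, 0.001]
contact_force: [-0.9, -0.2, -0.4]
gripper_width: 0.005
```

```bash
python3 - <<'E'
from h import *
rows([*sh(-.0835),.102])
s=save('side','pics/side7.png'); crop(s,230,140,310,200,10,'pics/sidec7.png')
d=save('top','pics/top7.png'); crop(d,200,160,280,240,7,'pics/topc7.png')
E
```

```text
t 8.55 pos [ 0.5288 -0.2747  0.224 ] sh [-0.1146 -0.3288] F [-0.9  -0.19 -0.38] g 0.005172437602491261
[np.float64(0.5167134028560226), np.float64(0.05537262743937173), 0.102] -> [0.0698, -0.8246, 0.3] [0.001, -0.0002, -0.0015]
```

View pics/sidec7.png

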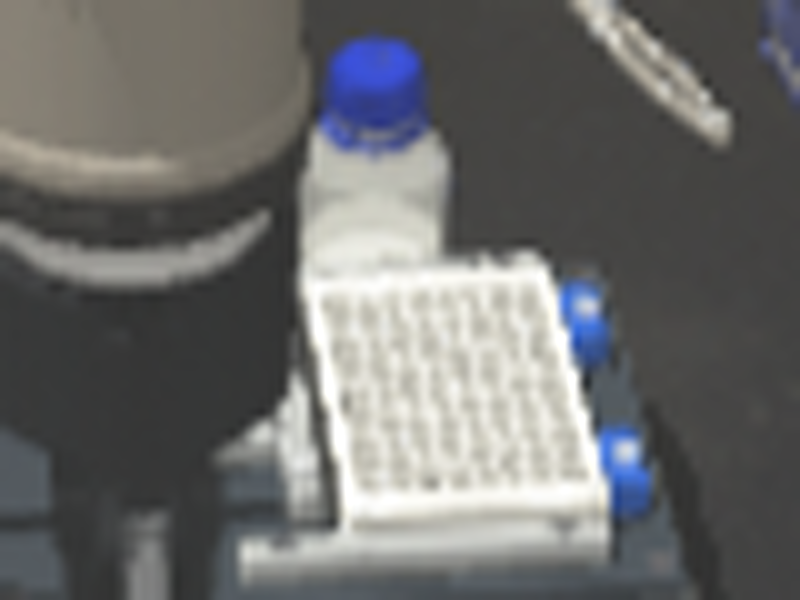

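View pics/topc7.png

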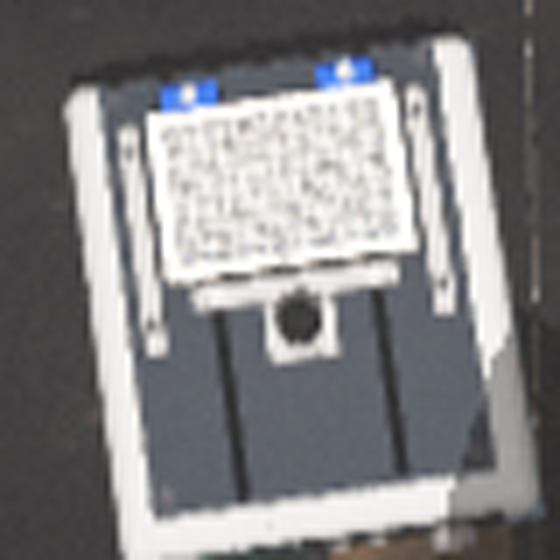

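```bash
python3 - <<'E'
from h import *
d=dict(np.load('pics/top.npz'))
T=lambda u,v,z: P(d,200+u/7-.43,160+v/7-.43,z)
k=T(299,316,.122);print('knob',k.round(4),'travel',np.linalg.norm(k[:2]-[.4841,.0525]).round(4))
c=[T(*p,.094) for p in((148,116),(397,81),(416,250),(170,281))]
print('plate centre sh',to_sh(np.mean(c,0)).round(4),[to_sh(p).round(4).tolist() for p in c])
a,b=T(190,106,.093),T(347,85,.093);print('stops sh',to_sh(a),to_sh(b))
# dark-centroid knob, both images
E=cv2.imread
for f in('pics/top0.png','pics/top7.png'):
    g=cv2.cvtColor(E(f),cv2.COLOR_BGR2GRAY).astype(float); 
    u0,v0=(244.3,220.5) if '0.png' in f else (242.3,204.7)
    w=g[int(v0)-4:int(v0)+6,int(u0)-4:int(u0)+6]; m=np.clip(55-w,0,None); vv,uu=np.mgrid[int(v0)-4:int(v0)+6,int(u0)-4:int(u0)+6]
    p=P(d,(uu*m).sum()/m.sum(),(vv*m).sum()/m.sum(),.122); print(f,p)
E
```

```text
knob [0.5371 0.0589 0.122 ] travel 0.0533
plate centre sh [0.0106 0.0003] [[0.0538, 0.0628], [0.0535, -0.0636], [-0.0335, -0.0607], [-0.0313, 0.0627]]
stops sh [0.05610908 0.0412829 ] [ 0.05536584 -0.03841693]
pics/top0.png [0.48084482 0.04486429 0.122     ]
pics/top7.png [nan nan nan]<stdin>:14: RuntimeWarning: invalid value encountered in scalar divide
```

The picture gives about 53.3 mm of clamp travel, with the plate centre at x ≈ 0.0106 m. That agrees with home to within camera accuracy, but the margin is thin. There is plenty of time, so I'll press once more and a little harder to confirm it is home.

```bash
python3 - <<'E'
from h import *
rows([*sh(-.105),.215])
E
```

```text
t 8.65 pos [ 0.5296 -0.2683  0.2239] sh [-0.113  -0.3226] F [-0.46  0.76 -0.59] g -0.0009774798156238966
[np.float64(0.4953973383364857), np.float64(0.05256631430664062), 0.215] -> [0.0179, -0.8066, 0.0202] [0.0004, -0.0002, -0.0004]
```

>>> play_rows(motion=[[[0.018,-0.807,0.02],[0,0,0]],[[0.018,-0.807,0.02],[0,0,0]],[[0.018,-0.807,0.02],[0,0,0]],[[0.018,-0.807,0.02],[0,0,0]],[[0.018,-0.807,0.02],[0,0,0]],[[0.018,-0.807,0.02],[0,0,0]],[[0.018,-0.807,0.02],[0,0,0]],[[0.018,-0.807,0.02],[0,0,0]]])

```text
t: 9.45
eef_pos: [0.4938, 0.0588, 0.2155]
tool_rot: [0.0, 0.998, 0.069, 0.001]
contact_force: [0.2, -0.1, 0.7]
gripper_width: -0.001
```

```bash
python3 - <<'E'
from h import *
rows([*sh(-.105),.104])
E
```

```text
t 9.45 pos [0.4938 0.0588 0.2155] sh [-0.1057  0.0064] F [ 0.19 -0.1   0.74] g -0.001021760449311535
[np.float64(0.4953973383364857), np.float64(0.05256631430664062), 0.104] -> [0.0011, 0.0158, 0.2787] [0.0001, -0.0004, 0.0012]
```

>>> play_rows(motion=[[[0.001,0.016,0.08],[0,0,0.001]],[[0.001,0.016,0.16],[0,0,0.001]],[[0.001,0.016,0.23],[0,0,0.001]],[[0.001,0.016,0.265],[0,0,0.001]],[[0.001,0.016,0.278],[0,0,0.001]],[[0.001,0.016,0.278],[0,0,0.001]]])

```text
t: 10.05
eef_pos: [0.4948, 0.0524, 0.104]
tool_rot: [0.0, 0.998, 0.066, 0.001]
contact_force: [0.7, 0.0, -0.2]
gripper_width: -0.001
```

>>> play_rows(motion=[[[0.015,0,0],[0,0,0]],[[0.03,0,0],[0,0,0]],[[0.04,0,0],[0,0,0]],[[0.046,0,0],[0,0,0]],[[0.05,0,0],[0,0,0]],[[0.053,0,0],[0,0,0]],[[0.053,0,0],[0,0,0]]])

```text
t: 10.75
eef_pos: [0.5153, 0.0552, 0.1039]
tool_rot: [0.0, 0.998, 0.066, 0.0]
contact_force: [-2.1, -0.1, 1.7]
gripper_width: 0.001
```

>>> play_rows(motion=[[[0.003,0,0],[0,0,0]],[[0.006,0,0],[0,0,0]],[[0.008,0,0],[0,0,0]],[[0.008,0,0],[0,0,0]]])

```text
t: 11.15
eef_pos: [0.5155, 0.0551, 0.1034]
tool_rot: [0.001, 0.998, 0.066, -0.003]
contact_force: [-9.5, -0.8, 8.2]
gripper_width: -0.002
```

It stays at 0.5155 under 9.5 N, well above the 2 N slide friction, so the plate is home against the stops. I'll retreat.

>>> play_rows(motion=[[[-0.03,0,0],[0,0,0]],[[-0.06,0,0],[0,0,0]],[[-0.07,0,-0.05],[0,0,0]],[[-0.07,0,-0.15],[0,0,0]],[[-0.07,0.1,-0.25],[0,0,0]],[[-0.07,0.2,-0.3],[0,0,0]],[[-0.07,0.3,-0.3],[0,0,0]],[[-0.07,0.4,-0.3],[0,0,0]]])

```text
t: 11.95
eef_pos: [0.5098, -0.1088, 0.2252]
tool_rot: [0.002, 0.998, 0.066, -0.001]
contact_force: [0.5, 0.5, -0.6]
gripper_width: 0.001
```

>>> play_rows(motion=[[[0,0.1,0],[0,0,0]],[[0,0.2,0],[0,0,0]],[[0,0.3,0],[0,0,0]],[[0,0.4,0],[0,0,0]],[[0,0.4,0],[0,0,0]],[[0,0.4,0],[0,0,0]]])

```text
t: 12.55
eef_pos: [0.5302, -0.268, 0.2254]
tool_rot: [0.002, 0.998, 0.065, -0.001]
contact_force: [0.1, 0.2, -0.4]
gripper_width: 0.002
```

```bash
python3 - <<'E'
from h import *
d=save('top','pics/top8.png'); crop(d,170,150,310,250,5,'pics/topc8.png')
E
```

```text
(no output)
```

View pics/topc8.png

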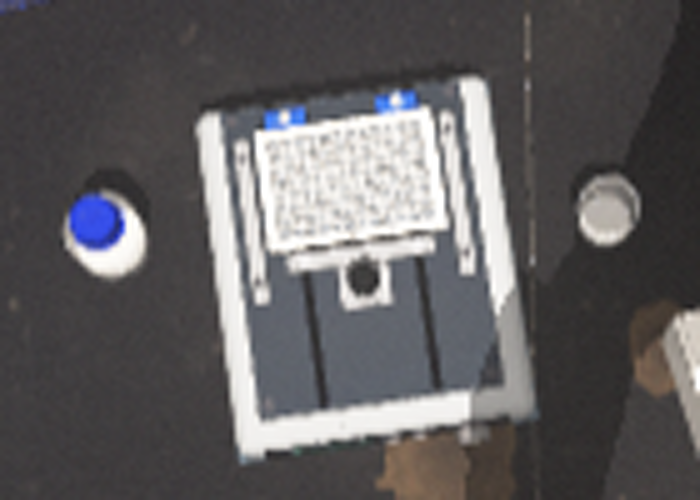

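The plate lies flat between the rails, touching both stops (285,118 and 397,100), with the bar closed on it. The bottle and beaker have not moved and the arm is clear, so I'm handing in.

```bash
python3 -c "
from station import bot
print(bot.hand_in())"
```

```text
the job is handed in; nothing more can be done
None
```

The plate now lies flat on the shaker, wells up, between the guides, with the clamp bar closed on it against both blue stops. I handed the job in at about 12.6 s; no verdict was reported.

I tipped the plate with the shut fingers high on its wells' side. Then I pushed the clamp knob from behind until the plate met the stops.

- **Home position:** The knob stopped at the same place on two separate pushes, holding still under 8–9.5 N against roughly 2 N of slide friction.
- **Camera measurements:** These gave about 53.3 mm of clamp travel (home is 54.5 mm). The plate centre came out at shaker x ≈ 0.0106 m, y ≈ 0.0003 m, against an expected x of 0.012 m. Both are 1–1.5 mm short of ideal, within the camera's roughly 2 mm accuracy. The plate centre is only about 1 mm above the 0.0095 m limit, so I pressed the bar a second time. I did not measure again after that.
- **Surroundings:** In the last picture the bottle and beaker are where they were and the arm touches nothing. I never worked near the tip box or timer, and did not look at them closely at the end.

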